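Open the filter bay of the bench dust extractor

TASK

The filter of the bench dust extractor needs cleaning. Press the orange snap tab down until the dark blue filter cover springs free, then push the cover by its ramp along the top of the extractor until the filter opening is completely uncovered and the cover lies flat in the ribbed black tray. Only press and push, gently: do not pinch, force, lift or tip the cover, and leave the things beside the extractor where they stand.

Things in the scene. Friction and masses are not known exactly. Their poses are not given: they have to be found in the camera images.
- extractor: Bench dust extractor, fixed: grey box on a dark tub, 326 long (x), 134 wide (y), its level top plane (cover seat and tray floor) 90 above the bench. Origin: centre of the underside, at bench height; z up; x points the way the cover slides, from the tab end to the tray end (dark hose socket, 35 long). Beside the tab two shoulders (|y| over 21, x -163 to -99) stand 6 above the top plane.
- filter_opening (a point): Centre of the filter opening in the top plane, at x = -42.5 of the extractor: 85 (x) by 84 (y), covered at the start; pleated filter 10 below. On both sides guide rails (extractor x -100 to 12) with lips over the cover's edges, |y| over 51.5, tops 9 above the top plane. Axes as the extractor's.
- tray_floor (a point): Centre of the ribbed tray floor in the top plane, at x = 84 of the extractor: tray from x = 12 to 156, 120 wide, with a rim 7 high along both sides and the far end. The cover is to lie here. Axes as the extractor's.
- snap_tab (a joint): Orange snap tab, hinged at its tail (extractor x = -163): rad, 0 = up, catching the cover; 0.22 = at its stop, pad 6 mm down; springs back when let go. 2 to 4 N on the pad start it, 7 N hold it at the stop. It frees the cover from 0.09 on (pad 2.5 mm down): keep it down half a second, while two spring pins push the cover 14 mm in +x over the catch by themselves.
- cover: Blue cover, loose, 120 g: plate 105 (x) by 110 (y) by 4, at its rear (-x) a windowed tongue 24 long where the tab catches. Origin: centre of the plate's underside; axes as the extractor's. In the extractor's frame it starts at x -42.5, z 90; slides in +x, held down by the rails until x 62.5; the opening is all clear beyond x 76.5; at the tray's end rim x is 103.5. Slides at under 1 N.
- cover_push_face (a point): Centre of the upright rear face (-x, orange strip) of the thumb ramp on the cover: 54 wide (y), from the plate's top (4 above the top plane) to 22 above it; this point is 13 above it and 17.5 behind the cover's origin. At the start it is 75.5 from the pad's middle in x. Push here in +x with the fingers behind it; meet it slowly (under 0.1 m/s).
- tab_pad (a point): Centre of the top of the orange press pad on the snap tab, where to press downward; pad 27 (x) by 26 (y), crowned (rounded about y, radius 13.5), its top 108 above the bench when up. Moves with the tab.
- varnish_jar: Brown jar with black cap, diameter 56, 87 high, loose, left of the extractor; origin at the centre of its underside. To be left alone.
- sanding_block: Cork block wrapped in red sandpaper, 32 by 58 by 24 high, loose; origin at the centre of its underside. To be left alone.
- beeswax: Yellow beeswax block, 30 by 50 by 22 high, loose; origin at the centre of its underside. To be left alone.

How it is judged:
On the way, in this order (a step that is already met when the one before it is completed fails the run):
1. the snap tab is pressed down (value of joint snap_tab above 0.06 rad), for 0.05 s.
2. the cover has been pushed out of its rails (x of cover in the frame of extractor above 0.0625 m), for 0.1 s.
At the end, for the whole second after the job is handed in: The cover lies at rest, flat (0.05 rad) on the tray floor (within 4 mm): in the extractor's frame its origin is between x = 76.5 and 107 mm (opening clear, cover not over the end rim) and within 12 mm of the centre line; the tab is up again (below 0.04 rad) (x of cover in the frame of extractor between 0.0765 and 0.107 m and y of cover in the frame of extractor between -0.012 and 0.012 m and z of cover in the frame of extractor between 0.086 and 0.094 m and angle between cover's own z axis and vertical below 0.05 rad and linear speed of cover below 0.01 m/s and value of joint snap_tab below 0.04 rad); the robot touches nothing.
It fails at once if the cover is lifted more than 12 mm or tipped by more than 0.3 rad (z of cover in the frame of extractor above 0.102 m or angle between cover's own z axis and vertical above 0.3 rad).
It fails at once if the cover is pinched or forced: the fingers bear on it with more than 35 N (contact force between the fingers and cover above 35 N).
It fails at once if the varnish jar is pushed more than 15 mm or knocked over (distance of varnish_jar from where it was at the start of the episode above 0.015 m or angle between varnish_jar's own z axis and vertical above 0.3 rad).
It fails at once if the sanding block is pushed more than 15 mm (distance of sanding_block from where it was at the start of the episode above 0.015 m).
It fails at once if the beeswax is pushed more than 15 mm (distance of beeswax from where it was at the start of the episode above 0.015 m).
It also fails if it takes over 38 s, if anything falls off the work surface, if the arm or the gripper's body presses on something with over 40 N, if the wrist force passes 120 N, or if a joint passes its speed limit or range.

ROBOT

A 6-joint arm with a two-finger parallel gripper is mounted at the origin on a cart in front of the work surface, level with it; the furniture and walls round the work are solid. World frame = base frame: x ahead of the robot, y to its left, z up, the work surface at z = 0. Lengths are in m, angles in rad, forces in N, time in s.
With the tool pointing down it reaches from about 0.35 to 0.775 m from the base axis. Payload 5.5 kg.
Tool frame: the origin (TCP) lies midway between the tips of the shut fingers; the grasp point (between the pads) lies env.grasp_offset behind it (env.grasp_offset is the distance from the TCP to the grasp point, in m); z points along the fingers, y is the line along which they close (so a half turn about z gives the same grasp; the last joint's range is limited). The gripper opens to 85 mm and grips with 20 to 120 N. Pads are 22 mm wide; open, the fingers measure 114 mm over their backs; the gripper's body (76 mm by 85 mm) begins 54 mm behind the grasp point. The pads swing forward as they close: fully open they stand 13 mm farther back than shut.
Start: joints at [-0.14, 0.313, 0.046, 1.304, 0, 1.431], TCP at [0.575, -0, 0.231] pointing down, gripper open.
Joint ranges: [-2.76, 2.76], [-0.86, 1.69], [-1.03, 1.26], [-2.2, 2.34], [-1.47, 1.5], [-3.14, 3.14]. Speed limits (rad/s): [2.57, 2.57, 3.14, 3.14, 3.14, 3.14].

INTERFACE

Orientations are given as a unit quaternion [w, x, y, z].
In Python, from workcell import monitor, viewer, order, env gives the robot as it stands.
- The arm moves only by the tool carry_out, never from a script. Its argument "plan" is a list that holds one entry, the list of rows, each a list of 7 numbers: the turn, a rotation vector about the world's x, y, z in rad, then the shift along the world's x, y, z in mm, then the finger opening in mm, from 0 to 85.4. A call has 1 to 20 rows; each row is the pose to reach, as a shift and turn from the pose commanded when the call began; what a row does not reach only later rows make up. A row lasts 1/10 s, in which the tool goes at most 50 mm and 8.59 degrees, less where a joint would pass 70% of its speed; a pose out of reach is approached as far as the arm can. A call with a gripper value outside its range is refused whole. The fingers move at their own pace and stop on an object; "squeeze" is the grip in N (left out, the last holds). Time passes only in rows, so rows that repeat a pose let the fingers close. It gives the time, the measured TCP pose, the force, the opening and the grip force at its end, in the units of the state.
- monitor.get_state(): the state, without advancing time (a new reading comes with each control period).
- viewer.read_camera(name): name is "scene" or "side" or "wrist"; returns the picture (384x512x3 uint8, red, green, blue); there is no depth.
- viewer.calibration(name): a dict with "K" (3x3 intrinsics, pixels), "eye" and "rotation" of the camera in the world. Camera axes: x right, y down, z forward; pixel columns grow to the right and rows downward; lengths in m; the calibration is good to about 2 mm. A picture is of the moment at which its call begins: read the wrist's pose just before it. calibration takes no time and is no camera call; for the wrist camera it gives the pose at the moment of the call.
- order.hand_in(): hands the job in; it is judged then, once.
The state is a dict: "clock": time; "joint_pos": joint angles; "qvel": joint speeds; "tau": joint torques, N m; "tcp_pos": TCP position; "orientation": TCP orientation; "wrist_force": force on the tool from outside, world axes, zero at the start; "ft_torque": the same for the moment, N m; "finger_gap": finger opening in m; "grip_force": force on a finger pad.
Only numpy, scipy, OpenCV 4.12 (cv2) and the standard library are available. Lean on these libraries where they do the work, as an engineer would, in place of code of your own. Each camera call takes 0.05 s, during which the arm holds its last target. There are 200 camera calls.

## Working session

There is one attempt and no reset: what is moved stays moved. The work goes in short steps, Python scripts to look and compute and a tool call to move; the robot and the scene stay as the last step left them, time stands still between calls to the robot, and variables do not carry over. Pictures are saved under pics/ and viewed, at most 10 in all, crops included, and the job is handed in when it is done.

Besides the shell and the picture viewer there is one more tool, called after "Emit:" as name(argument=value, ...) on one line, values as JSON. carry_out: Moves the arm, as the interface text tells. Its arguments: {"type":"object","properties":{"plan":{"type":"array","items":{"type":"array","items":{"type":"array","items":{"type":"number"}}}},"squeeze":{"type":"number"}},"required":["plan"]}

```bash
mkdir -p pics; ls; python3 - <<'E'
from workcell import monitor, viewer, order, env
import cv2,numpy as np
s=monitor.get_state(); print(s['clock'],s['tcp_pos'],s['orientation'],s['wrist_force'],s['finger_gap'],env.grasp_offset)
ims=[]
for n in('scene','side'):
    im=viewer.read_camera(n); cv2.imwrite(f'pics/{n}0.png',im[:,:,::-1]); c=viewer.calibration(n); print(n,np.round(c['K'],1).tolist(),np.round(c['eye'],3),np.round(c['rotation'],3).tolist()); 
E
```

```text
pics
0.0 [5.74520540e-01 4.01660430e-05 2.30420409e-01] [-7.07592718e-04  7.07118077e-01  7.07094935e-01 -5.26810025e-04] [ 0.03327516 -0.58034289 -0.99771376] 0.08515277448106852 0.0187
scene [[451.4, 0.0, 259.6], [0.0, 451.4, 192.2], [0.0, 0.0, 1.0]] [-0.085 -0.424  0.845] [-0.314, 0.839, -0.415, 0.16]
side [[375.8, 0.0, 250.4], [0.0, 375.8, 192.2], [0.0, 0.0, 1.0]] [ 0.808 -0.704  0.542] [-0.484, 0.84, 0.211, -0.126]
```

View pics/scene0.png

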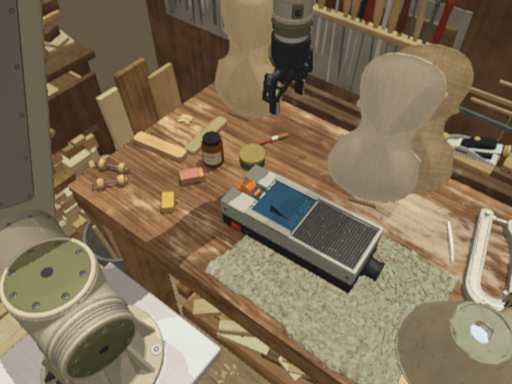

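View pics/side0.png

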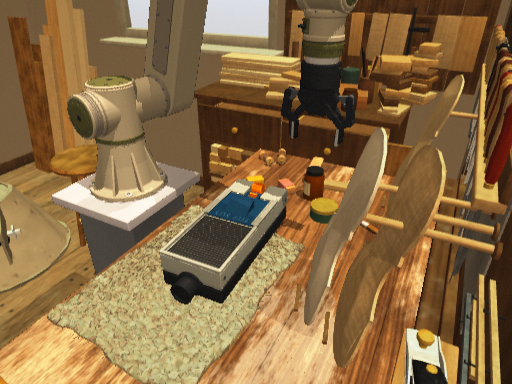

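```bash
cat > h.py <<'E'
import cv2,numpy as np
from scipy.spatial.transform import Rotation as R
from workcell import monitor, viewer, order, env
def rot(c):
    q=np.array(c['rotation'],float)
    return q if q.shape==(3,3) else R.from_quat([q[1],q[2],q[3],q[0]]).as_matrix()
def cast(c,px,z):
    px=np.atleast_2d(np.array(px,float)); d=np.c_[px,np.ones(len(px))]@np.linalg.inv(c['K']).T@rot(c).T
    e=np.array(c['eye']); return e+d*((z-e[2])/d[:,2])[:,None]
def proj(c,P):
    p=(np.atleast_2d(P)-np.array(c['eye']))@rot(c)@np.array(c['K']).T; return p[:,:2]/p[:,2:]
def mask(im,lo,hi,roi=None):
    m=cv2.inRange(cv2.cvtColor(im,cv2.COLOR_RGB2HSV),np.array(lo),np.array(hi))
    if roi: k=np.zeros_like(m);k[roi[1]:roi[3],roi[0]:roi[2]]=255;m&=k
    return m
def big(m):
    return max(cv2.findContours(m,cv2.RETR_EXTERNAL,cv2.CHAIN_APPROX_NONE)[0],key=cv2.contourArea)[:,0]
E
python3 - <<'E'
from h import *
rois={'scene':(215,160,390,295),'side':(155,165,290,305)}
for n in rois:
    im=cv2.imread(f'pics/{n}0.png')[:,:,::-1].copy(); c=viewer.calibration(n)
    for nm,lo,hi,z in(('blue',(95,120,40),(112,255,255),.094),('orange',(5,190,150),(20,255,255),.105),('tray',(0,0,0),(179,90,75),.09)):
        k=big(mask(im,lo,hi,rois[n])); P=cast(c,k,z)[:,:2]
        r=cv2.minAreaRect((P*1000).astype(np.float32))
        print(n,nm,cv2.boundingRect(k),cv2.contourArea(k),[np.round(v,1) for v in r], np.round(cv2.boxPoints(r)).tolist())
    x,y,w,h=rois[n][0],rois[n][1],rois[n][2]-rois[n][0],rois[n][3]-rois[n][1]
    cv2.imwrite(f'pics/{n}crop.png',cv2.resize(im[y:y+h,x:x+w,::-1],None,fx=4,fy=4,interpolation=cv2.INTER_CUBIC))
E
```

```text
scene blue (253, 182, 62, 48) 1509.5 [array([445.8, -82.8]), array([ 95.8, 120.7]), np.float64(2.8)] [[395.0, -25.0], [401.0, -145.0], [497.0, -141.0], [491.0, -20.0]]
scene orange (238, 180, 17, 13) 37.0 [array([434.2,  -3.2]), array([32.2, 32. ]), np.float64(0.9)] [[418.0, 13.0], [418.0, -19.0], [451.0, -19.0], [450.0, 13.0]]
scene tray (293, 202, 59, 51) 1428.5 [array([ 449.8, -190.8]), array([109.6,  81. ]), np.float64(2.3)] [[393.0, -153.0], [397.0, -234.0], [506.0, -229.0], [503.0, -148.0]]
side blue (208, 191, 60, 35) 1084.0 [array([446.3, -83.7]), array([105.1, 127.9]), np.float64(2.5)] [[391.0, -22.0], [397.0, -150.0], [502.0, -145.0], [496.0, -18.0]]
side orange (251, 175, 15, 19) 132.5 [array([440.9,   4.3]), array([33.3, 90.7]), np.float64(28.4)] [[405.0, 36.0], [448.0, -43.0], [477.0, -28.0], [434.0, 52.0]]
side tray (168, 215, 83, 53) 2187.0 [array([ 451. , -214.2]), array([112.2, 136.4]), np.float64(2.3)] [[392.0, -148.0], [398.0, -285.0], [510.0, -280.0], [504.0, -144.0]]
```

View pics/scenecrop.png

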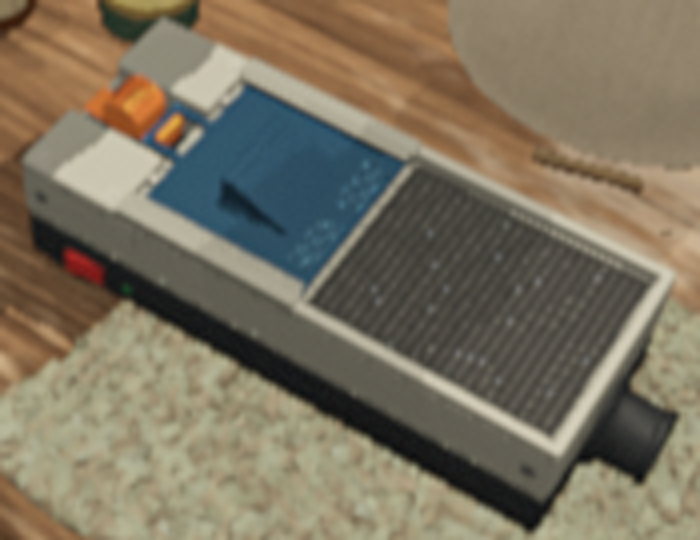

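The scene crop shows the extractor with the tab (orange pad at scene px ≈(249,187)) and the blue cover centred near (284,206). The slide direction runs along world −y, about 2.5° off. Predicted pad position is ≈(0.443, 0.001). I'll move above it with the fingers shut and look with the wrist camera.

Emit:
carry_out(plan=[[[0, 0, 0.01, -20, 0, 0, 60], [0, 0, 0.02, -50, 0, 0, 30], [0, 0, 0.03, -80, 0, 0, 0], [0, 0, 0.044, -110, 0, 0, 0], [0, 0, 0.044, -125, 0, 0, 0], [0, 0, 0.044, -131, 0, 0, 0], [0, 0, 0.044, -131, 0, 0, 0], [0, 0, 0.044, -131, 0, 0, 0]]], squeeze=20)

```text
clock: 0.9
tcp_pos: [0.4449, -0.0001, 0.2313]
orientation: [0.0, 0.691, 0.722, 0.0]
wrist_force: [-0.6, -0.0, 0.4]
finger_gap: 0.0001
grip_force: 0.0
```

```bash
python3 - <<'E'
from h import *
s=monitor.get_state(); print(s['clock'],s['tcp_pos'],s['orientation'],s['wrist_force'],s['finger_gap'])
c=viewer.calibration('wrist'); im=viewer.read_camera('wrist'); cv2.imwrite('pics/w1.png',im[:,:,::-1])
print(c['eye'],rot(c).round(3).tolist())
P=lambda x,y,z:np.array([.449,-.134,z])+x*np.array([.044,-.999,0])+y*np.array([.999,.044,0])
print('pad pred',P(-.1355,0,.108),proj(c,P(-.1355,0,.108)),'front',proj(c,[P(.01,.05,.094),P(.01,-.05,.094)]),'face',proj(c,P(-.06,0,.112)))
E
```

```text
0.9 [ 4.44856792e-01 -1.43297326e-04  2.31345553e-01] [3.14792267e-04 6.91426988e-01 7.22446234e-01 2.44278883e-04] [-0.63813532 -0.03536126  0.39891667] 9.476884977256359e-05
[0.44139212 0.07050697 0.37442513] [[0.999, 0.042, 0.015], [0.045, -0.958, -0.283], [0.003, 0.284, -0.959]]
pad pred [0.443038  0.0013645 0.108    ] [[257.31415194 181.1315599 ]] front [[306.69132376 316.0907777 ]
 [208.42816449 316.18498351]] face [[257.40834329 263.20556555]]
```

View pics/w1.png

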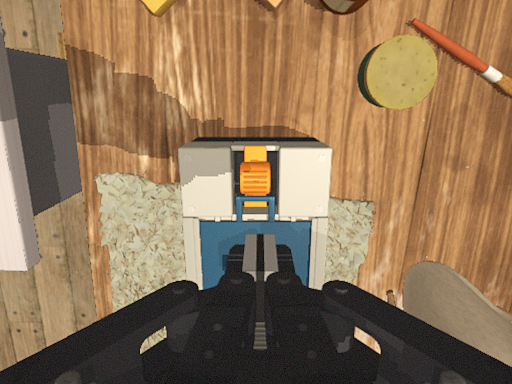

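The wrist view shows the pad at (255,179), predicted at (257,181), with the box symmetric about column 255. I'll refine it with a mask.

```bash
python3 - <<'E'
from h import *
c=viewer.calibration('wrist'); im=cv2.imread('pics/w1.png')[:,:,::-1].copy()
k=big(mask(im,(8,150,110),(22,255,255),(225,155,285,205))); b=cv2.boundingRect(k); print(b)
x,y,w,h=b; rows=k
print('pad box world',cast(c,[[x,y+h/2],[x+w,y+h/2]],.105).round(4).tolist(),'top/bot rows',cast(c,[[x+w/2,y],[x+w/2,y+h]],.102).round(4).tolist())
m=mask(im,(0,0,120),(179,60,255),(150,135,360,225))
for r in(160,185,205):
    cc=np.where(m[r])[0]; e=[cc.min(),cc.max()+1]; print(r,e,cast(c,[[e[0],r],[e[1],r]],.096).round(4)[:,:2].tolist())
cc=np.where(m[:,205])[0]; c2=np.where(m[:,305])[0]; print('rear edge',cc.min(),c2.min(),cast(c,[[205,cc.min()],[305,c2.min()]],.096).round(4)[:,:2].tolist())
E
```

```text
(240, 155, 31, 41)
pad box world [[0.4282, 0.0049, 0.105], [0.4546, 0.0061, 0.105]] top/bot rows [[0.4406, 0.0226, 0.102], [0.4421, -0.0137, 0.102]]
160 [np.int64(179), np.int64(331)] [[0.3743, 0.0142], [0.5065, 0.0201]]
185 [np.int64(150), np.int64(330)] [[0.348, -0.0095], [0.508, -0.0024]]
205 [np.int64(150), np.int64(359)] [[0.347, -0.0283], [0.5363, -0.02]]
rear edge 145 143 [[0.397, 0.0283], [0.4826, 0.0338]]
```

Pad centre is ≈(0.4413, 0.002, 0.108): width 26.4 mm measured against 26 given, yaw 0.045 rad. Descending to press.

Emit:
carry_out(plan=[[[0, 0, 0, -2, 1, -30, 0], [0, 0, 0, -4, 2, -70, 0], [0, 0, 0, -4, 2, -100, 0], [0, 0, 0, -4, 2, -112, 0], [0, 0, 0, -4, 2, -118, 0], [0, 0, 0, -4, 2, -121, 0], [0, 0, 0, -4, 2, -123, 0], [0, 0, 0, -4, 2, -125, 0], [0, 0, 0, -4, 2, -126.5, 0], [0, 0, 0, -4, 2, -128, 0], [0, 0, 0, -4, 2, -128, 0]]])

```text
clock: 2.05
tcp_pos: [0.4413, 0.0007, 0.1047]
orientation: [0.002, 0.692, 0.722, -0.0]
wrist_force: [-1.1, -4.1, 4.7]
finger_gap: -0.0
grip_force: 2.5
```

Emit:
carry_out(plan=[[[0, 0, 0, 0, 0, -1, 0], [0, 0, 0, 0, 0, -2, 0], [0, 0, 0, 0, 0, -2, 0], [0, 0, 0, 0, 0, -2, 0], [0, 0, 0, 0, 0, -2, 0], [0, 0, 0, 0, 0, -2, 0], [0, 0, 0, 0, 0, -2, 0], [0, 0, 0, 0, 0, -2, 0]]])

```text
clock: 2.85
tcp_pos: [0.4414, 0.0004, 0.103]
orientation: [0.002, 0.692, 0.722, -0.0]
wrist_force: [-1.3, -5.0, 6.7]
finger_gap: 0.0001
grip_force: 3.3
```

```bash
python3 - <<'E'
from h import *
for n,(a,b,p,q) in {'scene':(215,160,390,295),'side':(155,165,290,305)}.items():
    im=viewer.read_camera(n); c=viewer.calibration(n)
    k=big(mask(im,(95,120,40),(112,255,255),(a,b,p,q))); P=cast(c,k,.094)[:,:2]*1000
    r=cv2.minAreaRect(P.astype(np.float32)); print(n,[np.round(v,1) for v in r],P[:,1].min(),P[:,1].max())
    if n=='scene': cv2.imwrite('pics/s2.png',cv2.resize(im[b:q,a:p,::-1],None,fx=4,fy=4))
E
```

```text
scene [array([ 442.4, -101.3]), array([105.1, 114.1]), np.float64(2.5)] -160.09053320778798 -44.94118285587334
side [array([448.1, -97.9]), array([107.8, 126.9]), np.float64(2.7)] -163.60397954087847 -34.55305188275582
```

View pics/s2.png

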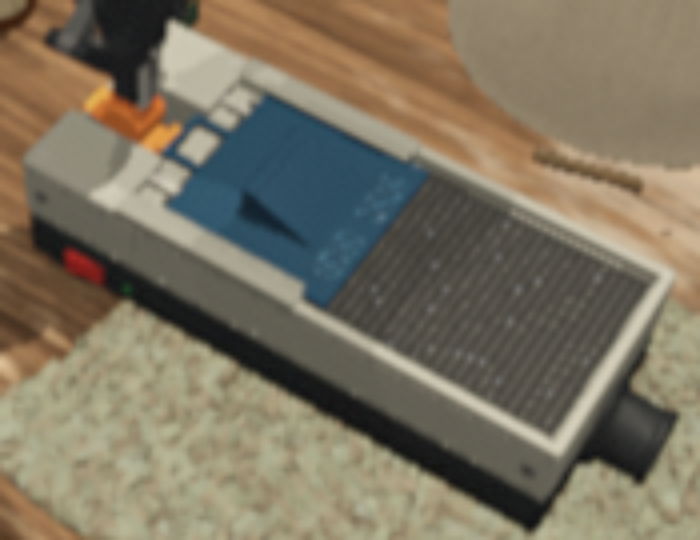

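The cover has sprung free: its front edge is ~15 mm past the rails. Next I release the tab, move behind the ramp and come down.

Emit:
carry_out(plan=[[[0, 0, 0, 0, 0, 8, 0], [0, 0, 0, 0, 0, 24, 0], [0, 0, 0, 0, -8, 30, 0], [0, 0, 0, 1, -28, 30, 0], [0, 0, 0, 2, -50, 30, 0], [0, 0, 0, 3, -64, 30, 0], [0, 0, 0, 3, -67, 24, 0], [0, 0, 0, 3, -67, 14, 0], [0, 0, 0, 3, -67, 5, 0], [0, 0, 0, 3, -67, 0, 0], [0, 0, 0, 3, -67, -0.5, 0], [0, 0, 0, 3, -67, -0.5, 0]]])

```text
clock: 4.15
tcp_pos: [0.4429, -0.0645, 0.1006]
orientation: [-0.0, 0.691, 0.723, -0.0]
wrist_force: [-0.6, -0.4, -0.3]
finger_gap: -0.0002
grip_force: 0.0
```

```bash
python3 - <<'E'
from h import *
a,b,p,q=215,160,390,295
im=viewer.read_camera('scene'); cv2.imwrite('pics/s3.png',cv2.resize(im[b:q,a:p,::-1],None,fx=4,fy=4))
E
```

```text
(no output)
```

View pics/s3.png

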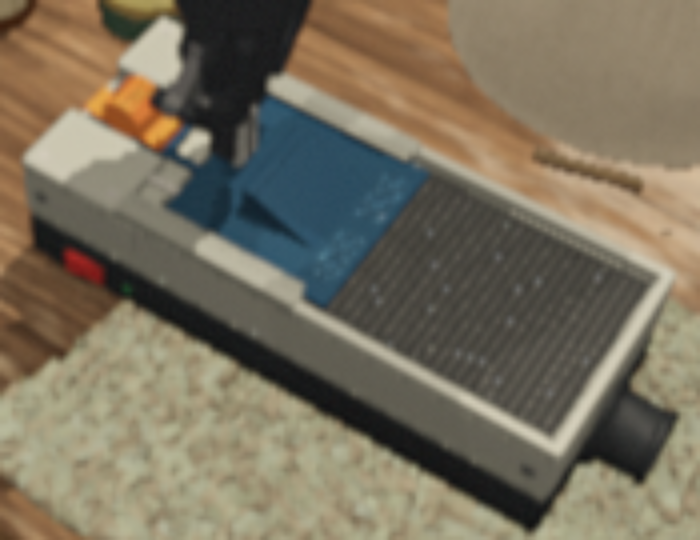

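The fingers are free behind the ramp and the tab is up. Pushing slowly.

Emit:
carry_out(plan=[[[0, 0, 0, 0, -3, 0, 0], [0, 0, 0, 0, -6, 0, 0], [0, 0, 0, 0.5, -9, 0, 0], [0, 0, 0, 0.5, -12, 0, 0], [0, 0, 0, 1, -15, 0, 0], [0, 0, 0, 1, -18, 0, 0], [0, 0, 0, 1, -22, 0, 0], [0, 0, 0, 1, -27, 0, 0], [0, 0, 0, 1.5, -32, 0, 0], [0, 0, 0, 1.5, -37, 0, 0], [0, 0, 0, 2, -42, 0, 0], [0, 0, 0, 2, -47, 0, 0], [0, 0, 0, 2.5, -52, 0, 0], [0, 0, 0, 2.5, -57, 0, 0], [0, 0, 0, 3, -62, 0, 0], [0, 0, 0, 3, -67, 0, 0], [0, 0, 0, 3, -72, 0, 0], [0, 0, 0, 3.5, -77, 0, 0], [0, 0, 0, 3.5, -80, 0, 0], [0, 0, 0, 3.5, -80, 0, 0]]])

```text
clock: 6.2
tcp_pos: [0.4466, -0.1456, 0.1008]
orientation: [0.0, 0.692, 0.722, -0.0]
wrist_force: [0.5, 0.4, 0.3]
finger_gap: -0.0
grip_force: 0.0
```

```bash
python3 - <<'E'
from h import *
a,b,p,q=215,160,390,295
im=viewer.read_camera('scene'); cv2.imwrite('pics/s4.png',cv2.resize(im[b:q,a:p,::-1],None,fx=4,fy=4))
c=viewer.calibration('scene');k=big(mask(im,(95,120,40),(112,255,255),(a,b,p,q))); P=cast(c,k,.094)[:,:2]*1000
r=cv2.minAreaRect(P.astype(np.float32)); print([np.round(v,1) for v in r],P[:,1].min(),P[:,1].max())
E
```

```text
[array([ 445.8, -175.5]), array([107.5, 104.5]), np.float64(1.7)] -229.18354271305307 -123.72144392373546
```

View pics/s4.png

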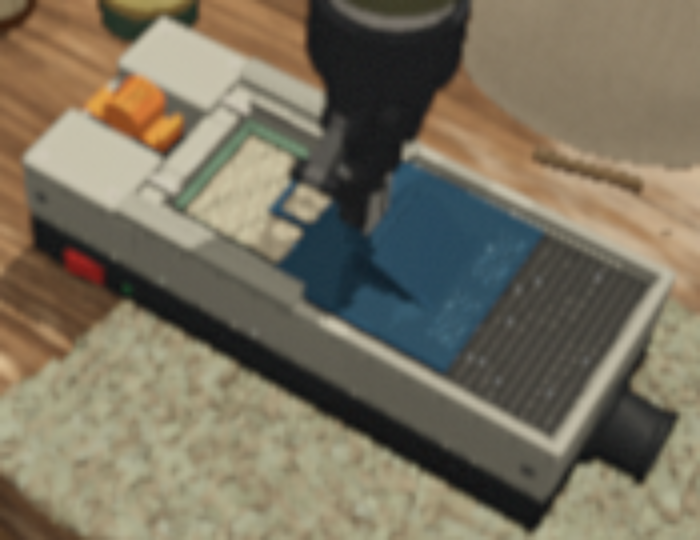

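The cover is at x ≈ 41, half out, with the filter partly uncovered and no sign of tilting. Another 50 mm is needed.

Emit:
carry_out(plan=[[[0, 0, 0, 0, -4, 0, 0], [0, 0, 0, 0.5, -8, 0, 0], [0, 0, 0, 0.5, -12, 0, 0], [0, 0, 0, 1, -16, 0, 0], [0, 0, 0, 1, -20, 0, 0], [0, 0, 0, 1, -24, 0, 0], [0, 0, 0, 1, -28, 0, 0], [0, 0, 0, 1.5, -32, 0, 0], [0, 0, 0, 1.5, -36, 0, 0], [0, 0, 0, 2, -40, 0, 0], [0, 0, 0, 2, -43, 0, 0], [0, 0, 0, 2, -46, 0, 0], [0, 0, 0, 2, -48, 0, 0], [0, 0, 0, 2, -50, 0, 0], [0, 0, 0, 2, -50, 0, 0]]])

```text
clock: 7.75
tcp_pos: [0.4486, -0.1953, 0.1008]
orientation: [0.0, 0.691, 0.722, -0.0]
wrist_force: [1.0, 0.0, 1.0]
finger_gap: -0.0
grip_force: 0.0
```

Emit:
carry_out(plan=[[[0, 0, 0, 0, 3, 0, 0], [0, 0, 0, 0, 8, 0, 0], [0, 0, 0, 0, 12, 4, 0], [0, 0, 0, 0, 12, 20, 0], [0, 0, 0, 0, 14, 50, 0], [0, 0, 0, 0, 30, 85, 0], [0, 0, 0, 0, 60, 110, 0], [0, 0, 0, 0, 90, 120, 0], [0, 0, 0, 0, 110, 120, 0], [0, 0, 0, 0, 110, 120, 0]]])

```text
clock: 8.75
tcp_pos: [0.4484, -0.0828, 0.2218]
orientation: [0.001, 0.69, 0.724, 0.0]
wrist_force: [-0.3, -0.9, 0.4]
finger_gap: -0.0001
grip_force: 0.0
```

```bash
python3 - <<'E'
from h import *
rois={'scene':(215,160,390,295),'side':(155,165,290,305)}
for n,(a,b,p,q) in rois.items():
    im=viewer.read_camera(n); c=viewer.calibration(n)
    k=big(mask(im,(95,120,40),(112,255,255),(a,b,p,q))); P=cast(c,k,.094)[:,:2]*1000
    r=cv2.minAreaRect(P.astype(np.float32)); print(n,[np.round(v,1) for v in r],P[:,1].min(),P[:,1].max())
    if n=='scene': cv2.imwrite('pics/s5.png',cv2.resize(im[b:q,a:p,::-1],None,fx=4,fy=4))
E
```

```text
scene [array([ 447.5, -214.6]), array([107.1, 125. ]), np.float64(2.2)] -279.09201373683834 -152.06445851228673
side [array([ 453.1, -215.9]), array([108.7, 126.9]), np.float64(2.3)] -280.90629721770244 -152.46943212932084
```

View pics/s5.png

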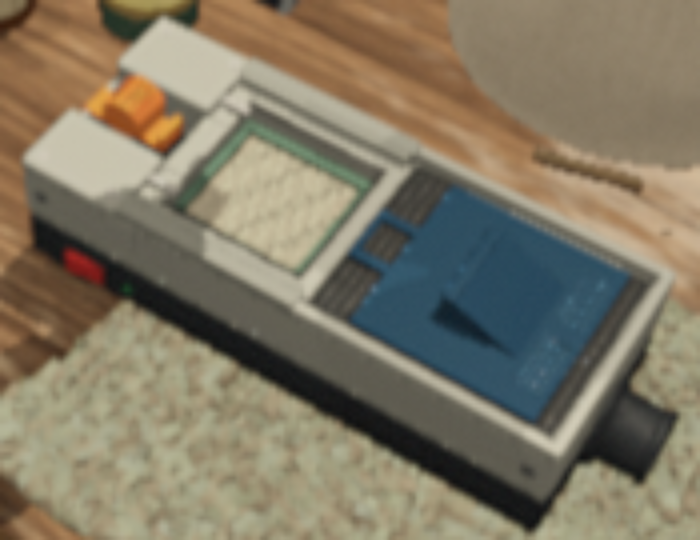

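The opening is fully clear and the tongue end lies at the start of the tray. The cover is flat about 10 mm short of the end rim (x ≈ 92), the tab is up and the arm is clear.

```bash
python3 -c "
from workcell import order; print(order.hand_in())"
```

```text
the job is handed in; nothing more can be done
None
```

The job is handed in: the tab released the cover and sprang back up, the cover lies flat in the tray at about x = 92 mm with the filter opening fully clear, and the arm is off everything; the hand-in returned no verdict.

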